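# Free the pawl and press the lid home on a mixed paint tin

## Task

A tin of freshly mixed paint stands in the bench lid press with its lid only resting in the mouth, and the press's ratchet is holding the lever up. With the fingertips and without gripping anything, press the pawl's thumb tab down until the pawl snaps clear of the teeth and stays there, then push the lever down until the lid is fully home in the tin, and let go with the lever left down and the pawl left free. Do not force the lever while the pawl still holds it, do not shift or lift the tin, and leave the other things on the bench where they stand.

Things in the scene. Friction and masses are not known exactly. Their poses are not given: they have to be found in the camera images.
- press: Bench lid press, fixed. Origin on the bench under the tin's centre; own x points from the lever's grip end to the pawl's tab, z up; all parts swing in its x-z plane. Grey base plate 285 x 130 x 14 mm (x -82 to 203 mm); two grey cheek plates, 52 mm over their outsides, up to 175 mm high at x 75 to 123 mm and 115 mm high at x 72 to 168 mm.
- lever_pivot (a point): The lever's fixed pivot between the cheeks, 100 mm along the press's x from its origin, 143.5 mm above the bench. A steel ratchet wheel of 55 mm radius with four saw teeth turns with the lever about it and shows above and behind the cheeks.
- lever (a joint): Lever angle above level, rad (grip end raised is positive), -0.04 to 0.80; starts raised, stays where left. With the pawl engaged it comes down 0.2 at most to the next tooth, which stops it with a little spring (0.05 rad at 25 N). Pawl free: a few N at the grip move it; the platen meets the lid at about 0.07, then about 8 to 16 N drive the lid in; home at about 0 (within 0.02).
- lever_grip (a point): Middle of the lever's black rubber sleeve, on its axis, 245 mm from the pivot; moves with the lever on an arc about the pivot. The sleeve is a round bar 30 mm thick along the lever, 185 to 300 mm from the pivot; its top is 158 mm above the bench when the lever is level. Inboard of it the lever is a dark steel bar 18 mm wide, 26 mm deep.
- pawl (a joint): Ratchet pawl angle, rad: engaged 0 to 0.13 (hook among the teeth or on a crest), free at 0.40, its stop. Over-centre spring: pressed past 0.20 it snaps on to 0.40 and stays there; let go before that it springs back. Turns about a pin at the press's own x 148 mm, 98.5 mm above the bench.
- pawl_tab (a point): Middle of the upper face of the pawl's thumb tab, a ribbed steel plate 28 mm (along the press's x) x 32 x 5 mm, at the end away from the lever, 86 mm beyond the pawl's pin. Press it straight down with 2 to 8 N: it snaps over within 18 mm and drops to a hard stop. It starts 110 to 120 mm above the bench, sloping up outwards, and ends at 85 mm, sloping down outwards.
- tin_mid (a point): Centre (half-way up) of the half-litre tin: steel with a white label, diameter 86 mm, 100 mm tall to its rim, 0.6 kg, loose, standing on the base plate (14 mm above the bench) under the platen between three low stops.
- lid (a joint): How far the tin's push-in lid, a 72 mm steel disc, has gone in, m: 0 = resting in the mouth, its top 7.5 mm proud of the rim; 0.006 = fully home. The press's platen, a 72 mm steel disc hung from the lever 100 mm from the pivot, drives it.
- cup_mid (a point): Centre (half-way up) of a clear plastic mixing cup, diameter 80 mm, 105 mm tall, loose, to be left alone.
- bottle_mid (a point): Centre (half-way up) of a white tint bottle with black cap, diameter 44 mm, 145 mm tall, loose, to be left alone.
- smalltin_mid (a point): Centre (half-way up) of a small closed tin, diameter 66 mm, 75 mm tall, loose, to be left alone.

How it is judged (in metres and radians):
On the way, in this order (a step that is already met when the one before it is completed fails the run):
1. the pawl has been pressed free while the lever is still up among its teeth (value of joint pawl above 0.3 rad and value of joint lever above 0.33 rad), for 0.2 s.
2. the lever has been pushed down past its teeth and the lid driven home (value of joint pawl above 0.3 rad and value of joint lever below 0.03 rad and value of joint lid above 0.0048 m), for 0.1 s.
At the end, for the whole second after the job is handed in: The pawl stands free (over 0.30 rad), the lever is down (under 0.04 rad above level), the lid is in by at least 4.8 of its 6 mm, the tin stands upright within 10 mm of where it was, and cup, bottle and small tin are within 15 mm of where they stood (value of joint pawl above 0.3 rad and value of joint lever below 0.04 rad and value of joint lid above 0.0048 m and distance of tin_mid from where it was at the start of the episode below 0.01 m and angle between tin_mid's own z axis and vertical below 0.08 rad and distance of each of cup_mid, bottle_mid, smalltin_mid from where it was at the start of the episode below 0.015 m); the robot touches nothing.
It fails at once if the lever's sleeve or the pawl's tab was taken between the fingers instead of being pushed ((x of the grasp point in the frame of lever_grip between -0.058 and 0.058 m and y of the grasp point in the frame of lever_grip between -0.014 and 0.014 m and z of the grasp point in the frame of lever_grip between -0.015 and 0.015 m) or (x of the grasp point in the frame of pawl_tab between -0.014 and 0.014 m and y of the grasp point in the frame of pawl_tab between -0.014 and 0.014 m and z of the grasp point in the frame of pawl_tab between -0.006 and 0.006 m)).
It fails at once if the lever was forced against the engaged pawl (over 40 N) (value of joint pawl below 0.18 rad and contact force between any of the fingers, the arm and lever above 40 N).
It fails at once if the tin was lifted or shifted (distance of tin_mid from where it was at the start of the episode above 0.015 m or angle between tin_mid's own z axis and vertical above 0.15 rad).
It fails at once if a bystander was lifted, knocked over or pushed away (distance of any of cup_mid, bottle_mid, smalltin_mid from where it was at the start of the episode above 0.02 m or angle between any of cup_mid, bottle_mid, smalltin_mid's own z axis and vertical above 0.3 rad).
It also fails if it takes over 48 s, if anything falls off the work surface, if the arm or the gripper's body presses on something with over 40 N, if the wrist force passes 120 N, or if a joint passes its speed limit or range.

## Robot

A 6-joint arm with a two-finger parallel gripper is mounted at the origin on the work surface. World frame = base frame: x ahead of the robot, y to its left, z up, the work surface at z = 0. Lengths are in m, angles in degrees, forces in N, time in s.
With the tool pointing down it reaches from about 0.3 to 0.75 m from the base axis. Payload 8.5 kg.
Tool frame: the origin (TCP) lies on the centre line of the jaws, within the pads' length; the fingertips stand env.tcp_to_tips ahead of it and the grasp point (between the pads) lies 8 mm behind it (env.tcp_to_tips is the distance from the TCP to the fingertips, in m); z points along the fingers, y is the direction in which the jaws open and shut (so a half turn about z gives the same grasp; the last joint's range is limited). The gripper opens to 85 mm and grips with 20 to 120 N. Pads are 22 mm wide; open, the fingers measure 114 mm over their backs; the gripper's body (76 mm by 85 mm) begins 54 mm behind the grasp point. The pads swing forward as they close: fully open they stand 13 mm farther back than shut.
Start: joints at [-89.685, 21.807, 74.336, -0, 83.858, -12.336], TCP at [0.12, -0.537, 0.242] pointing down, gripper open.
Joint ranges: [-178.18, 178.18], [-50.72, 133.34], [12.68, 142.11], [-81.47, 261.47], [9.98, 163.14], [-165.26, 165.26]. Speed limits (degrees/s): [136.94, 136.94, 180, 180, 180, 180].

## Interface

Orientations are given as a 3x3 rotation matrix whose columns are the frame's x, y, z axes.
In Python, from rig import env gives the robot as it stands. The module is installed in compiled form; this text tells all that it offers.
- The arm moves only by the tool carry_out, never from a script. Its argument "rows" is a list of rows, each an object of numbers: "tx", "ty", "tz": the shift along the tool's x, y, z in cm; "yaw": the turn about the tool's z in rad. In form: [{"tx": .., "ty": .., "tz": .., "yaw": ..}, ...]. A call has 1 to 12 rows; each row shifts and turns the pose as measured when the row begins, along the tool's axes as they then stand; what a row does not reach is not made up. A row lasts 1/10 s, in which the tool goes at most 50 mm and 8.59 degrees, less where a joint would pass 70% of its speed; a pose out of reach is approached as far as the arm can. A call is refused whole if a number of a shift passes 5 or a number of a turn 0.15, either way. A call with a gripper value outside its range is refused whole. "jaw" is the closure, from -1 (fully open) to 1 (shut), set as the call begins (left out, the last holds). The fingers move at their own pace and stop on an object; "squeeze" is the grip in N (left out, the last holds). Time passes only in rows, so rows that do not move let the fingers close. It gives the time, the measured TCP pose, the force and the opening at its end, in the units of the state.
- env.observe(): the state, without advancing time (a new reading comes with each control period).
- env.get_image(name): name is "scene" or "top" or "wrist"; returns the picture (420x560x3 uint8, red, green, blue); there is no depth.
- env.camera_params(name): a dict with "vertical_fov" (degrees; the focal length in pixels is half the picture's height over the tangent of half this angle, whatever the lens; pixels are square), "cx", "cy" (the principal point, pixels), "view" (4x4, takes a point from world to camera coordinates). Camera axes: x right, y up, looking along -z (the intrinsics and any distortion apply to the point x, -y, -z); pixel columns grow to the right and rows downward; lengths in m; the calibration is good to about 2 mm. A picture is of the moment at which its call begins: read the wrist's pose just before it. camera_params takes no time and is no camera call; for the wrist camera it gives the pose at the moment of the call.
- env.close_job(): hands the job in, once; it reports no verdict.
The state is a dict: "time_s": time; "q": joint angles; "qvel": joint speeds; "joint_efforts": joint torques, N m; "position": TCP position; "tool_rot": TCP orientation; "ft_force": force on the tool from outside, world axes, zero at the start; "wrist_torque": the same for the moment, N m; "grip_width": finger opening in m.
Only numpy, scipy, OpenCV 4.12 (cv2) and the standard library are available. Lean on these libraries where they do the work, as an engineer would, in place of code of your own. Each camera call takes 0.05 s, during which the arm holds its last target. There are 200 camera calls.

## Working session

There is one attempt and no reset: what is moved stays moved. The work goes in short steps, Python scripts to look and compute and a tool call to move; the robot and the scene stay as the last step left them, time stands still between calls to the robot, and variables do not carry over. Pictures are saved under pics/ and viewed, about 8 in all and at most 12, crops included, and the job is handed in when it is done.

Besides the shell and the picture viewer there is one more tool, called after "Request:" by a JSON object that holds its "api" and its "payload", one argument or row to a line. carry_out: Moves the arm, as the interface text tells. Its arguments: {"type":"object","properties":{"rows":{"type":"array","items":{"type":"object","properties":{"tx":{"type":"number"},"ty":{"type":"number"},"tz":{"type":"number"},"yaw":{"type":"number"}}}},"jaw":{"type":"number"},"squeeze":{"type":"number"}},"required":["rows"]}

```bash
mkdir -p pics
cat > h.py <<'E'
from rig import env
import numpy as np, cv2
def snap(n,f):
    im=env.get_image(n); cv2.imwrite('pics/'+f,im[:,:,::-1]); return im
def ray(n,u,v):
    p=env.camera_params(n); f=210/np.tan(np.radians(p['vertical_fov'])/2)
    V=np.array(p['view']); R=V[:3,:3]; t=V[:3,3]
    d=R.T@np.array([(u-p['cx'])/f,-(v-p['cy'])/f,-1]); return -R.T@t,d
def onz(n,u,v,z):
    o,d=ray(n,u,v); return o+d*(z-o[2])/d[2]
def proj(n,P):
    p=env.camera_params(n); f=210/np.tan(np.radians(p['vertical_fov'])/2)
    c=(np.array(p['view'])@np.append(P,1))[:3]; return np.array([p['cx']-f*c[0]/c[2],p['cy']+f*c[1]/c[2]])
E
python3 - <<'E'
from h import *
a=snap('scene','s0.png');b=snap('top','t0.png')
for n in('scene','top','wrist'):
    p=env.camera_params(n);print(n,{k:(np.round(v,4).tolist() if k=='view' else v) for k,v in p.items()})
s=env.observe();print(s['position'],s['tool_rot'],s['ft_force'],s['grip_width'],env.tcp_to_tips,s['time_s'])
E
```

```text
scene {'vertical_fov': 46.01589573515206, 'cx': 275.6278387081052, 'cy': 204.62049483080946, 'view': [[0.4963, 0.8681, 0.0095, -0.3368], [-0.7156, 0.4029, 0.5705, 0.3325], [0.4914, -0.29, 0.8212, -1.2844], [0.0, 0.0, 0.0, 1.0]]}
top {'vertical_fov': 46.776513137731335, 'cx': 274.16433356311154, 'cy': 206.5543159076571, 'view': [[0.0279, -0.9992, -0.0283, 0.0381], [0.992, 0.0242, 0.1239, -0.6131], [-0.1231, -0.0316, 0.9919, -0.8458], [0.0, 0.0, 0.0, 1.0]]}
wrist {'vertical_fov': 65.48450613123175, 'cx': 283.7120894192517, 'cy': 209.21049590912165, 'view': [[0.2202, -0.9755, -0.0023, -0.5489], [0.9258, 0.2097, -0.3147, 0.0406], [0.3074, 0.0672, 0.9492, -0.381], [0.0, 0.0, 0.0, 1.0]]}
[ 0.12045032 -0.53640097  0.24177611] [[ 9.75730784e-01  2.18973600e-01 -1.26932477e-05]
 [ 2.18973428e-01 -9.75729941e-01  1.31184518e-03]
 [ 2.74874280e-04 -1.28278721e-03 -9.99999139e-01]] [ 0.61964216  0.42990976 -0.3836167 ] 0.08565509397437043 0.011 0.1
```

View pics/s0.png

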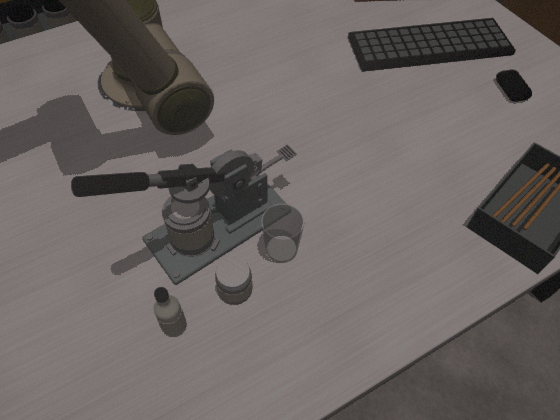

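View pics/t0.png

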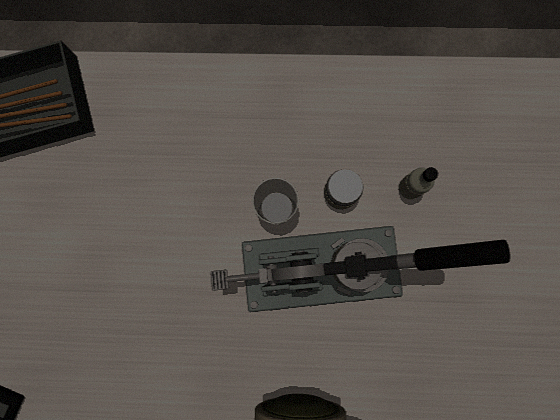

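Run:
```python
from h import *
C=[onz('top',*p,.014) for p in[(243,241),(393,227),(402,296),(248,311)]]
for c in C: print(c.round(4))
print([np.linalg.norm(C[i]-C[(i+1)%4]).round(4) for i in range(4)])
# plate ends: left edge (tab side, x=203mm), right edge x=-82
L=(C[0]+C[3])/2;R=(C[1]+C[2])/2
ex=((C[0]-C[1])+(C[3]-C[2]));ex/=np.linalg.norm(ex);ey=np.cross([0,0,1],ex)
O=(L+R)/2-ex*.0605;O[2]=0
print('ex',ex,'O',O,'yaw',np.degrees(np.arctan2(ex[1],ex[0])))
def tri(a,b):
    o1,d1=ray('top',*a);o2,d2=ray('scene',*b)
    s=np.linalg.lstsq(np.c_[d1,-d2],o2-o1,rcond=None)[0]
    return (o1+d1*s[0]+o2+d2*s[1])/2,np.linalg.norm(o1+d1*s[0]-o2-d2*s[1])
def loc(P):return np.array([(P-O)@ex,(P-O)@ey,P[2]]).round(4)
for n,a,b in[('tab',(219.5,280),(287,153)),('gripend',(508,251),(75,186)),('sleeve inner',(415,259),(149,181)),('bottlecap',(431,174),(161,293))]:
    P,e=tri(a,b);print(n,P.round(4),'gap',e.round(4),'loc',loc(P))
P=O+ex*.234;P[2]=.115
print('pred tab',P,proj('top',P),proj('scene',P))
for t in(.4,.5,.6,.7):
    G=O+ex*(.1-.245*np.cos(t));G[2]=.1435+.245*np.sin(t);print(t,G.round(4),proj('top',G).round(),proj('scene',G).round())
    e=O+ex*(.1-.3*np.cos(t));e[2]=.1435+.3*np.sin(t);print('   end',proj('top',e).round(),proj('scene',e).round())
for n,u,v,z in(('cup',276,195,.105),('small',345,187,.075),('bottle',431,174,.145)):
    P=onz('top',u,v,z);print(n,P.round(3),loc(P))
im=cv2.imread('pics/s0.png')[120:300,50:320];cv2.imwrite('pics/c1.png',cv2.convertScaleAbs(cv2.resize(im,None,fx=2.9,fy=2.9,interpolation=3),alpha=1.6))
im=cv2.imread('pics/t0.png')[150:330,200:520];cv2.imwrite('pics/c2.png',cv2.convertScaleAbs(cv2.resize(im,None,fx=2.5,fy=2.5,interpolation=3),alpha=1.8))
```

```text
[0.549  0.1111 0.014 ]
[ 0.5822 -0.166   0.014 ]
[ 0.4569 -0.182   0.014 ]
[0.4216 0.0974 0.014 ]
[np.float64(0.2791), np.float64(0.1264), np.float64(0.2816), np.float64(0.1281)]
ex [-0.1221044   0.99251726  0.        ] O [ 0.50982859 -0.09492181  0.        ] yaw 97.0135691698442
tab [0.4788 0.1396 0.103 ] gap 0.0001 loc [0.2366 0.0022 0.103 ]
gripend [ 0.5304 -0.2467  0.303 ] gap 0.0011 loc [-0.1531 -0.0019  0.303 ]
sleeve inner [ 0.5196 -0.1467  0.2389] gap 0.0029 loc [-0.0525 -0.0034  0.2389]
bottlecap [ 0.6587 -0.2008  0.1379] gap 0.0002 loc [-0.1232 -0.1348  0.1379]
pred tab [0.48125616 0.13732723 0.115     ] [219.88172273 278.68096938] [286.78245486 150.32790183]
0.4 [ 0.5252 -0.2196  0.2389] [468. 256.] [105. 202.]
   end [512. 252.] [ 69. 210.]
0.5 [ 0.5239 -0.2091  0.261 ] [466. 256.] [107. 190.]
   end [511. 252.] [ 72. 195.]
0.6 [ 0.5223 -0.1964  0.2818] [462. 257.] [112. 178.]
   end [508. 253.] [ 76. 179.]
0.7 [ 0.5205 -0.1817  0.3013] [455. 258.] [117. 165.]
   end [501. 254.] [ 83. 162.]
cup [0.623 0.049 0.105] [ 0.1295 -0.1304  0.105 ]
small [ 0.645 -0.07   0.075] [ 0.0084 -0.1371  0.075 ]
bottle [ 0.657 -0.199  0.145] [-0.1209 -0.1337  0.145 ]
```

View pics/c1.png

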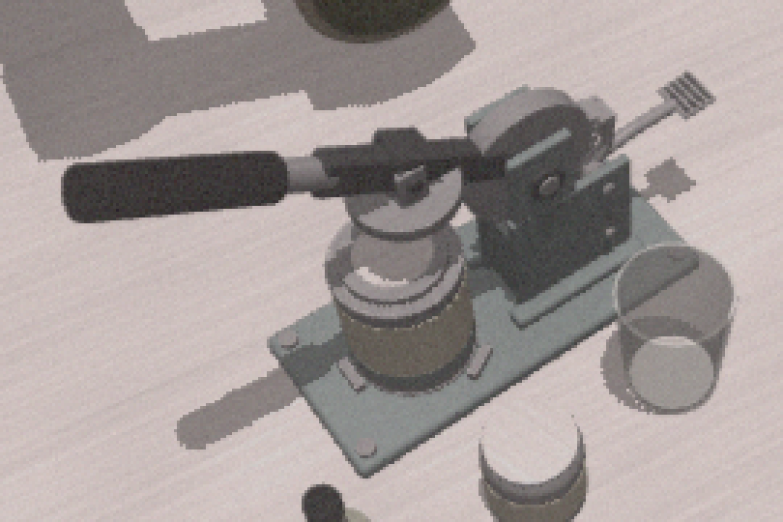

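View pics/c2.png

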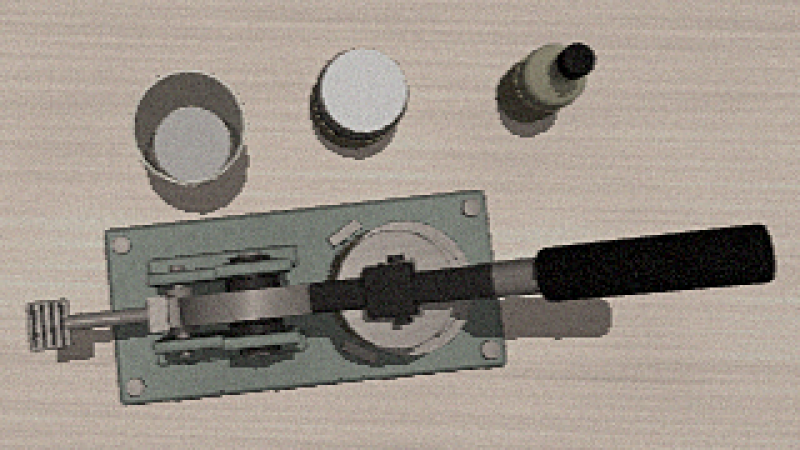

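The scene view shows the press with the lever raised about 0.56 rad. The tab is at scene (287,153) and top (219,280), and the bystanders are on the far (+x) side. Tab position is about (0.480, 0.139). I'll shut the jaws and go round on the near side.

Request:
{"api": "carry_out", "payload": {
  "rows": [
    {"yaw": 0.1},
    {"tx": 2.4, "ty": -3.5},
    {"tx": 2.4, "ty": -3.5},
    {"tx": 2.4, "ty": -3.5},
    {"tx": 2.4, "ty": -3.5},
    {"tx": 2.4, "ty": -3.5},
    {"tx": 2.4, "ty": -3.5},
    {"tx": 2.4, "ty": -3.5},
    {"tx": 2.4, "ty": -3.5},
    {"tx": 2.4, "ty": -3.5},
    {}
  ],
  "jaw": 1,
  "squeeze": 40
}}

```text
validation failed for argument at $.ro...
```

Request:
{"api": "carry_out", "payload": {
  "rows": [
    {"tx": 0, "ty": 0, "tz": 0, "yaw": 0.1},
    {"tx": 2.4, "ty": -3.5, "tz": 0, "yaw": 0},
    {"tx": 2.4, "ty": -3.5, "tz": 0, "yaw": 0},
    {"tx": 2.4, "ty": -3.5, "tz": 0, "yaw": 0},
    {"tx": 2.4, "ty": -3.5, "tz": 0, "yaw": 0},
    {"tx": 2.4, "ty": -3.5, "tz": 0, "yaw": 0},
    {"tx": 2.4, "ty": -3.5, "tz": 0, "yaw": 0},
    {"tx": 2.4, "ty": -3.5, "tz": 0, "yaw": 0},
    {"tx": 2.4, "ty": -3.5, "tz": 0, "yaw": 0},
    {"tx": 0, "ty": 0, "tz": 0, "yaw": 0}
  ],
  "jaw": 1,
  "squeeze": 40
}}

```text
time_s: 1.1
position: [0.2819, -0.2235, 0.2391]
tool_rot: [[0.994, 0.113, -0.001], [0.113, -0.994, 0.009], [0.0, -0.009, -1.0]]
ft_force: [-1.2, -0.2, 0.1]
grip_width: -0.0003
```

Request:
{"api": "carry_out", "payload": {
  "rows": [
    {"tx": 2.6, "ty": -3.7, "tz": 0, "yaw": 0},
    {"tx": 2.6, "ty": -3.7, "tz": 0, "yaw": 0},
    {"tx": 2.6, "ty": -3.7, "tz": 0, "yaw": 0},
    {"tx": 2.6, "ty": -3.7, "tz": 0, "yaw": 0},
    {"tx": 2.6, "ty": -3.7, "tz": 0, "yaw": 0},
    {"tx": 2.6, "ty": -3.7, "tz": 0, "yaw": 0},
    {"tx": 2.6, "ty": -3.7, "tz": 0, "yaw": 0},
    {"tx": 2.6, "ty": -3.7, "tz": 0, "yaw": 0},
    {"tx": 2.6, "ty": -3.7, "tz": 0, "yaw": 0},
    {"tx": 0, "ty": 0, "tz": 0, "yaw": 0}
  ]
}}

```text
time_s: 2.1
position: [0.487, 0.1415, 0.2398]
tool_rot: [[0.995, 0.104, -0.0], [0.104, -0.995, 0.005], [0.0, -0.005, -1.0]]
ft_force: [-0.2, -0.8, -0.4]
grip_width: 0.0001
```

Run:
```python
from h import *
s=env.observe();print(s['position'],s['tool_rot'].round(3) if hasattr(s['tool_rot'],'round') else s['tool_rot'],s['ft_force'])
a=snap('scene','s1.png');b=snap('wrist','w1.png')
p=s['position']
tip=np.array(p)+np.array(s['tool_rot'])[:,2]*.011
for P in (tip,[.48,.139,.115]):print(proj('scene',P),proj('wrist',P))
cv2.imwrite('pics/m1.png',cv2.convertScaleAbs(np.hstack([cv2.resize(a[90:260,160:340,::-1],(400,378)),cv2.resize(b[:,:,::-1],(400,300)).copy() if 0 else cv2.copyMakeBorder(cv2.resize(b[:,:,::-1],(400,300)),0,78,0,0,0)]),alpha=1.6))
```

```text
[0.48695368 0.14152292 0.23979814] [[ 0.995  0.104 -0.   ]
 [ 0.104 -0.995  0.005]
 [ 0.    -0.005 -1.   ]] [-0.2201671  -0.78912274 -0.41476425]
[292.145139   110.14163769] [278.80361859 272.59880672]
[287.18219275 149.60583078] [283.77191746 211.60543455]
```

View pics/m1.png

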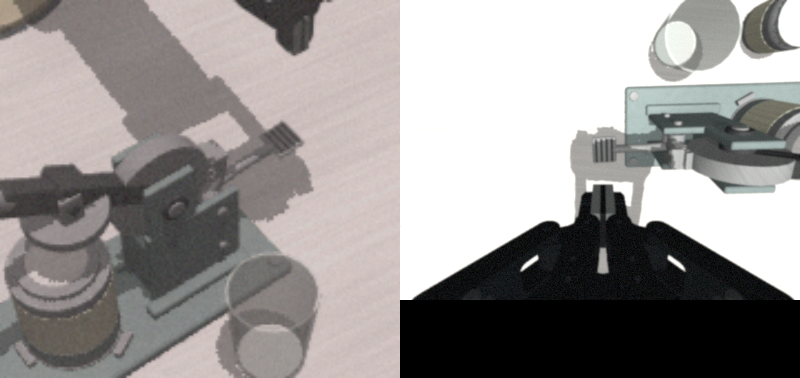

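Request:
{"api": "carry_out", "payload": {
  "rows": [
    {"tx": -0.7, "ty": 0.1, "tz": 2, "yaw": 0},
    {"tx": 0, "ty": 0, "tz": 3, "yaw": 0},
    {"tx": 0, "ty": 0, "tz": 3, "yaw": 0},
    {"tx": 0, "ty": 0, "tz": 1, "yaw": 0},
    {"tx": 0, "ty": 0, "tz": 0, "yaw": 0}
  ]
}}

```text
time_s: 2.7
position: [0.4775, 0.1297, 0.1478]
tool_rot: [[0.996, 0.093, -0.0], [0.093, -0.996, 0.003], [-0.0, -0.003, -1.0]]
ft_force: [-0.2, -0.9, -0.1]
grip_width: 0.0001
```

Request:
{"api": "carry_out", "payload": {
  "rows": [
    {"tx": 0.2, "ty": -1.0, "tz": 0, "yaw": 0},
    {"tx": 0, "ty": 0, "tz": 0.8, "yaw": 0},
    {"tx": 0, "ty": 0, "tz": 0.6, "yaw": 0},
    {"tx": 0, "ty": 0, "tz": 0.6, "yaw": 0},
    {"tx": 0, "ty": 0, "tz": 0.4, "yaw": 0}
  ]
}}

```text
time_s: 3.2
position: [0.4797, 0.1387, 0.1248]
tool_rot: [[0.996, 0.09, 0.005], [0.09, -0.996, 0.002], [0.005, -0.002, -1.0]]
ft_force: [0.4, 0.2, -0.1]
grip_width: -0.0003
```

Request:
{"api": "carry_out", "payload": {
  "rows": [
    {"tx": 0, "ty": 0, "tz": 0.5, "yaw": 0},
    {"tx": 0, "ty": 0, "tz": 0.5, "yaw": 0},
    {"tx": 0, "ty": 0, "tz": 0.5, "yaw": 0},
    {"tx": 0, "ty": 0, "tz": 0.5, "yaw": 0}
  ]
}}

```text
time_s: 3.6
position: [0.4799, 0.1389, 0.1033]
tool_rot: [[0.996, 0.09, 0.005], [0.09, -0.996, 0.003], [0.005, -0.002, -1.0]]
ft_force: [0.3, 1.2, 0.3]
grip_width: 0.0001
```

Request:
{"api": "carry_out", "payload": {
  "rows": [
    {"tx": 0, "ty": 0, "tz": 0.3, "yaw": 0},
    {"tx": 0, "ty": 0, "tz": 0.2, "yaw": 0}
  ]
}}

```text
time_s: 3.8
position: [0.4798, 0.1388, 0.0974]
tool_rot: [[0.996, 0.09, 0.004], [0.09, -0.996, 0.002], [0.004, -0.002, -1.0]]
ft_force: [-0.3, -1.0, 13.8]
grip_width: -0.0
```

Run:
```python
from h import *
s=env.observe();print(s['position'],s['ft_force'])
a=snap('scene','s2.png');b=snap('wrist','w2.png')
cv2.imwrite('pics/m2.png',cv2.convertScaleAbs(np.hstack([cv2.resize(a[100:220,220:347,::-1],(400,378)),cv2.copyMakeBorder(cv2.resize(b[:,:,::-1],(400,300)),0,78,0,0,0)]),alpha=1.6))
```

```text
[0.47982305 0.13880564 0.09741908] [-0.26887086 -0.97414628 13.82113953]
```

View pics/m2.png

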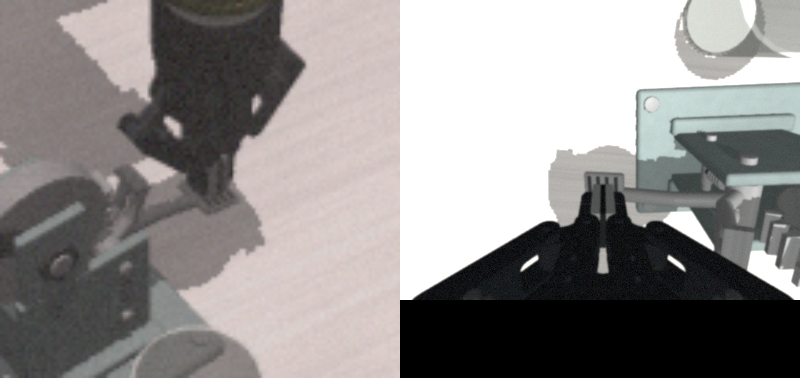

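The pawl tab is on its hard stop: the tip is at about 86 mm with 14 N, and the tab slopes down outwards. I'll lift off and move over the sleeve.

Request:
{"api": "carry_out", "payload": {
  "rows": [
    {"tx": 0, "ty": 0, "tz": -2, "yaw": 0},
    {"tx": 0, "ty": 0, "tz": -4, "yaw": 0},
    {"tx": 0, "ty": 0, "tz": -4.5, "yaw": 0},
    {"tx": 0, "ty": 0, "tz": -4.5, "yaw": 0},
    {"tx": 0, "ty": 0, "tz": -4.5, "yaw": 0},
    {"tx": 0, "ty": 0, "tz": -4.5, "yaw": 0},
    {"tx": 0, "ty": 0, "tz": -3, "yaw": 0},
    {"tx": 0, "ty": 0, "tz": 0, "yaw": 0}
  ]
}}

```text
time_s: 4.7
position: [0.4777, 0.138, 0.3786]
tool_rot: [[0.996, 0.09, 0.003], [0.09, -0.996, 0.002], [0.004, -0.002, -1.0]]
ft_force: [0.4, -0.3, 0.1]
grip_width: 0.0002
```

Run:
```python
from h import *
s=env.observe();print(s['position'],s['ft_force'])
a=snap('scene','s3.png');
cv2.imwrite('pics/m3.png',cv2.convertScaleAbs(cv2.resize(a[110:240,60:330,::-1],None,fx=2.9,fy=2.9,interpolation=3),alpha=1.6))
```

```text
[0.4777275  0.13802471 0.37860234] [ 0.38640954 -0.28357045  0.11351128]
```

View pics/m3.png

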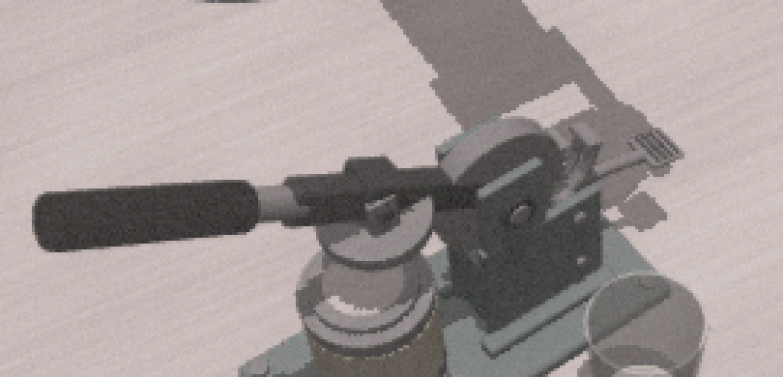

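The pawl stays free after release: the hook stands clear of the wheel, and the tab has dropped to about scene (287,161). The lever is still up. Next I'll move over the sleeve.

Request:
{"api": "carry_out", "payload": {
  "rows": [
    {"tx": 0.2, "ty": 4.5, "tz": 0, "yaw": 0},
    {"tx": 0.2, "ty": 4.5, "tz": 0, "yaw": 0},
    {"tx": 0.2, "ty": 4.5, "tz": 0, "yaw": 0},
    {"tx": 0.2, "ty": 4.5, "tz": 0, "yaw": 0},
    {"tx": 0.2, "ty": 4.5, "tz": 0, "yaw": 0},
    {"tx": 0.2, "ty": 4.5, "tz": 0, "yaw": 0},
    {"tx": 0.2, "ty": 4.5, "tz": 0, "yaw": 0},
    {"tx": 0.2, "ty": 4, "tz": 0, "yaw": 0},
    {"tx": 0, "ty": 0, "tz": 0, "yaw": 0}
  ]
}}

```text
time_s: 5.65
position: [0.5252, -0.2262, 0.3593]
tool_rot: [[0.995, 0.095, -0.02], [0.095, -0.995, 0.013], [-0.019, -0.015, -1.0]]
ft_force: [-0.1, 0.9, -1.3]
grip_width: -0.0
```

Request:
{"api": "carry_out", "payload": {
  "rows": [
    {"tx": 0.25, "ty": 0, "tz": 1.5, "yaw": 0},
    {"tx": 0, "ty": 0, "tz": 1.5, "yaw": 0},
    {"tx": 0, "ty": 0, "tz": 1, "yaw": 0},
    {"tx": 0, "ty": 0, "tz": 1, "yaw": 0},
    {"tx": 0, "ty": 0, "tz": 1, "yaw": 0}
  ]
}}

```text
time_s: 6.15
position: [0.5261, -0.2252, 0.2934]
tool_rot: [[0.995, 0.093, -0.023], [0.094, -0.995, 0.015], [-0.022, -0.017, -1.0]]
ft_force: [0.1, -0.5, 4.3]
grip_width: -0.0002
```

Request:
{"api": "carry_out", "payload": {
  "rows": [
    {"tx": 0.05, "ty": 0.1, "tz": 1, "yaw": 0},
    {"tx": 0.05, "ty": 0.1, "tz": 1, "yaw": 0},
    {"tx": 0.05, "ty": 0.1, "tz": 1, "yaw": 0},
    {"tx": 0.05, "ty": 0.1, "tz": 1, "yaw": 0},
    {"tx": 0.05, "ty": 0.1, "tz": 1, "yaw": 0},
    {"tx": 0.05, "ty": 0.1, "tz": 1, "yaw": 0},
    {"tx": 0.05, "ty": 0.1, "tz": 1, "yaw": 0},
    {"tx": 0.05, "ty": 0.1, "tz": 1, "yaw": 0}
  ]
}}

```text
time_s: 6.95
position: [0.5295, -0.2327, 0.2074]
tool_rot: [[0.995, 0.094, -0.021], [0.094, -0.996, 0.012], [-0.02, -0.014, -1.0]]
ft_force: [0.7, -2.5, 4.2]
grip_width: -0.0002
```

Request:
{"api": "carry_out", "payload": {
  "rows": [
    {"tx": 0, "ty": 0, "tz": 1, "yaw": 0},
    {"tx": 0, "ty": 0, "tz": 0.8, "yaw": 0},
    {"tx": 0, "ty": 0, "tz": 0.6, "yaw": 0},
    {"tx": 0, "ty": 0, "tz": 0.5, "yaw": 0},
    {"tx": 0, "ty": 0, "tz": 0.5, "yaw": 0}
  ]
}}

```text
time_s: 7.45
position: [0.5292, -0.2335, 0.1739]
tool_rot: [[0.995, 0.094, -0.017], [0.094, -0.996, 0.007], [-0.017, -0.009, -1.0]]
ft_force: [-4.5, -1.6, 18.3]
grip_width: -0.0001
```

Request:
{"api": "carry_out", "payload": {
  "rows": [
    {"tx": 0, "ty": 0, "tz": 0.5, "yaw": 0},
    {"tx": 0, "ty": 0, "tz": 0.5, "yaw": 0},
    {"tx": 0, "ty": 0, "tz": 0.4, "yaw": 0}
  ]
}}

```text
time_s: 7.75
position: [0.5293, -0.234, 0.1675]
tool_rot: [[0.996, 0.094, -0.011], [0.094, -0.996, 0.001], [-0.011, -0.002, -1.0]]
ft_force: [-12.5, 4.6, 40.4]
grip_width: -0.0002
```

Request:
{"api": "carry_out", "payload": {
  "rows": [
    {"tx": 0, "ty": 0, "tz": 0.3, "yaw": 0},
    {"tx": 0, "ty": 0, "tz": 0.3, "yaw": 0},
    {"tx": 0, "ty": 0, "tz": 0.2, "yaw": 0}
  ]
}}

```text
time_s: 8.05
position: [0.5291, -0.2338, 0.168]
tool_rot: [[0.995, 0.095, -0.004], [0.095, -0.995, -0.006], [-0.004, 0.005, -1.0]]
ft_force: [-5.0, 1.1, 16.9]
grip_width: 0.0001
```

It stops hard at tip height of about 157 mm, which puts the lever about level, after a 40 N peak. I'll lift off and check.

Request:
{"api": "carry_out", "payload": {
  "rows": [
    {"tx": 0, "ty": 0, "tz": -1, "yaw": 0},
    {"tx": 0, "ty": 0, "tz": -3, "yaw": 0},
    {"tx": 0, "ty": 0, "tz": -4, "yaw": 0},
    {"tx": -2, "ty": 0, "tz": -4, "yaw": 0},
    {"tx": -4.5, "ty": 0, "tz": -1, "yaw": 0},
    {"tx": -4.5, "ty": 0, "tz": 0, "yaw": 0},
    {"tx": 0, "ty": 0, "tz": 0, "yaw": 0}
  ]
}}

```text
time_s: 8.75
position: [0.416, -0.2403, 0.3002]
tool_rot: [[0.995, 0.099, -0.012], [0.099, -0.995, 0.004], [-0.012, -0.005, -1.0]]
ft_force: [0.5, 0.5, -0.2]
grip_width: 0.0001
```

Run:
```python
from h import *
s=env.observe();print(s['position'],s['ft_force'])
a=snap('scene','s4.png');b=snap('top','t4.png')
O=np.array([.5098,-.0949,0]);ex=np.array([-.1221,.9925,0])
for t in(-.02,0,.04,.08):
    e=O+ex*(.1-.3*np.cos(t));e[2]=.1435+.3*np.sin(t);print(t,proj('scene',e).round(1),proj('top',e).round(1))
o=cv2.imread('pics/s0.png')
f=lambda x:cv2.resize(x[110:330,60:330],None,fx=1.45,fy=1.45,interpolation=3)
cv2.imwrite('pics/m4.png',cv2.convertScaleAbs(cv2.resize(a[120:340,50:330,::-1],None,fx=2.6,fy=2.6,interpolation=3),alpha=1.6))
t0=cv2.imread('pics/t0.png');d=cv2.absdiff(t0,np.ascontiguousarray(b[:,:,::-1])).max(2)
for n,(x0,y0,x1,y1) in dict(cup=(250,172,305,225),small=(322,162,368,212),bottle=(398,162,442,202)).items():print(n,d[y0:y1,x0:x1].mean().round(2),(d[y0:y1,x0:x1]>40).sum())
```

```text
[ 0.41602674 -0.24027536  0.3002102 ] [ 0.51853476  0.48558929 -0.1938572 ]
-0.02 [ 80.6 258.4] [491.1 253. ]
0 [ 79.4 256.6] [492.8 252.9]
0.04 [ 77.2 253. ] [495.9 252.7]
0.08 [ 75.3 249.1] [498.7 252.5]
cup 4.83 0
small 4.92 0
bottle 5.23 0
```

View pics/m4.png

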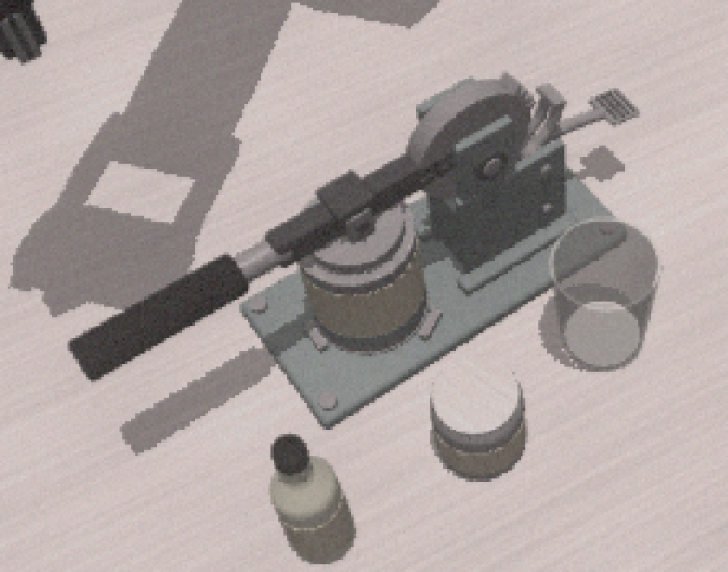

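```bash
python3 -c "
from rig import env
print(env.close_job())"
```

```text
the job is handed in; nothing more can be done
None
```

The pawl is pressed free and the lever is pushed down with the lid driven home. I handed the job in at about 9 s of the 48 s allowed, and the hand-in gives no verdict. The jaws were shut the whole time, so nothing was gripped.

- **Pawl:** I pressed the tab straight down onto its hard stop, with the fingertips at about 86 mm and 14 N. A picture after lifting off showed the hook clear of the teeth while the lever was still up. In the last picture it is still free.
- **Lever and lid:** I pushed the sleeve down with about 4 N on the free part. The force rose to 18 N while the lid went in, and the last measured peak was 40 N at a hard stop with the fingertips at 157 mm. After letting go, the sleeve's end is at the pixel predicted for about −0.01 rad. I did not measure the lid's depth directly; I judge it home from the lever angle and the hard stop.
- **Tin and other things:** The cup, bottle and small tin show no change against the first top picture. The tin looks upright between its stops, but I checked it only by eye. The arm ended clear of everything, with wrist force near zero.

Nothing failed. Three small disagreements turned up:
- The first move call was refused because of how the rows were written, and was sent again.
- The base plate measured 1 to 2% small in the picture.
- The first height measured for the tab was 103 mm against the 110 to 120 mm given. I used the given height, and the wrist picture then confirmed the tab's x-y position.

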